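Snap the cover on the sample case

TASK

Close the retained-sample case: lay its loose cover squarely on the open tub, then let go of its handle and press it down corner by corner, never by the handle, until all four spring clips have clicked over its edge and it is fully home all round. Leave the closed case standing on the bench and do not disturb the other things.

Things in the scene. Friction and masses are not known exactly. Their poses are not given: they have to be found in the camera images.
- case: the sample case: an open white plastic tub, loose on the bench, 178 mm long (its x), 120 mm wide (y), 64 mm high, walls 4 mm, holding six small capped jars (all below 46 mm), about 1.5 kg. Origin at the centre of its underside, z up. Each long side carries two steel spring clips, one near each corner, hinged at their foot
- case_rim (a point): centre of the tub's mouth, level with its rim, 64 mm above the bench. Laid on squarely, the cover first rests on the slopes of the four clips, the top of its plate 80 mm above the bench. Fully home, the plate lies flat on the rim: its top 69 mm above the bench, the centre of its handle bar 94 mm
- handle: the bridge handle moulded on the loose cover; origin at the centre of its bar, axes of the cover, x along its length and along the bar, z up. The bar is 92 mm long (x), 18 mm thick (y), 14 mm high (z), its top 32 mm above the plate, with an 18 mm gap below it between two end posts. At the start the cover lies right way up on the bench, the bar's centre 50 mm and the plate's top 25 mm above the bench
- cover_mid (a point): middle of the cover's plate, on its upper face. The cover is grey plastic, about 0.18 kg: a plate 186 mm long (x), 132 mm wide (y), 5 mm thick, with a skirt 20 mm deep below it that goes inside the tub's walls with 1 mm play all round; the skirt's lowest 6 mm taper inwards by 4 mm. It fits either way round
- cover_corner0 (a point): centre of the flat ribbed thumb pad (34 mm square) at the cover's corner +x +y (cover axes), on the plate's upper face, 68 mm (x) and 42 mm (y) from its middle. Pressed with about 15 N (10 to 20) this corner drops about 11 mm and clicks in; other corners stay up or rise, as the plate tilts and twists. It can stand 3 mm high until its neighbours are down
- cover_corner1 (a point): centre of the flat ribbed thumb pad (34 mm square) at the cover's corner -x +y (cover axes), on the plate's upper face, 68 mm (x) and 42 mm (y) from its middle. Pressed with about 15 N (10 to 20) this corner drops about 11 mm and clicks in; other corners stay up or rise, as the plate tilts and twists. It can stand 3 mm high until its neighbours are down
- cover_corner2 (a point): centre of the flat ribbed thumb pad (34 mm square) at the cover's corner -x -y (cover axes), on the plate's upper face, 68 mm (x) and 42 mm (y) from its middle. Pressed with about 15 N (10 to 20) this corner drops about 11 mm and clicks in; other corners stay up or rise, as the plate tilts and twists. It can stand 3 mm high until its neighbours are down
- cover_corner3 (a point): centre of the flat ribbed thumb pad (34 mm square) at the cover's corner +x -y (cover axes), on the plate's upper face, 68 mm (x) and 42 mm (y) from its middle. Pressed with about 15 N (10 to 20) this corner drops about 11 mm and clicks in; other corners stay up or rise, as the plate tilts and twists. It can stand 3 mm high until its neighbours are down
- case_clip0 (a point): tip of the nose of the case's spring clip at +x +y (case axes), 68 mm (x) and 63 mm (y) from the tub's middle, 71 mm above the bench. Above the nose the clip flares outwards as a lead-in, up to 84 mm above the bench; below it, it holds the edge of the plate
- case_clip1 (a point): tip of the nose of the case's spring clip at -x +y (case axes), 68 mm (x) and 63 mm (y) from the tub's middle, 71 mm above the bench. Above the nose the clip flares outwards as a lead-in, up to 84 mm above the bench; below it, it holds the edge of the plate
- case_clip2 (a point): tip of the nose of the case's spring clip at -x -y (case axes), 68 mm (x) and 63 mm (y) from the tub's middle, 71 mm above the bench. Above the nose the clip flares outwards as a lead-in, up to 84 mm above the bench; below it, it holds the edge of the plate
- case_clip3 (a point): tip of the nose of the case's spring clip at +x -y (case axes), 68 mm (x) and 63 mm (y) from the tub's middle, 71 mm above the bench. Above the nose the clip flares outwards as a lead-in, up to 84 mm above the bench; below it, it holds the edge of the plate
- clip0 (a joint): how far the case's spring clip at +x +y (case axes) is bent outwards, rad: 0 at rest, 0.03 to 0.06 as the edge of the cover passes its nose, back to 0 when it has clicked over the edge
- clip1 (a joint): how far the case's spring clip at -x +y (case axes) is bent outwards, rad: 0 at rest, 0.03 to 0.06 as the edge of the cover passes its nose, back to 0 when it has clicked over the edge
- clip2 (a joint): how far the case's spring clip at -x -y (case axes) is bent outwards, rad: 0 at rest, 0.03 to 0.06 as the edge of the cover passes its nose, back to 0 when it has clicked over the edge
- clip3 (a joint): how far the case's spring clip at +x -y (case axes) is bent outwards, rad: 0 at rest, 0.03 to 0.06 as the edge of the cover passes its nose, back to 0 when it has clicked over the edge
- dish: bystander: white porcelain tasting dish, 72 mm across, 20 mm high; origin at the centre of its underside
- spare_jar: bystander: small dark sample jar with a white cap, 40 mm across, 41 mm high, a spare standing on the bench; origin at the centre of its underside
- spoon: bystander: steel tasting spoon lying on the bench, 150 mm long; origin under its middle
- sauce_bottle: bystander: full dark sauce bottle with a tall cap, 62 mm across, 215 mm high; origin at the centre of its underside
- empty_bottle: bystander: empty clear glass bottle, 60 mm across, 207 mm high; origin at the centre of its underside
- additive_jar: bystander: white jar with a screw lid, 84 mm across, 130 mm high; origin at the centre of its underside
- beaker: bystander: clear beaker, 72 mm across, 90 mm high; origin at the centre of its underside
Things that resemble listed ones, but are neither listed nor needed, are in the scene too. What is shaped like the part that bears handle but blue or brown is not meant.

How it is judged:
By the outcome, as a careful person would: the job done as asked, in the order asked, and still so for the second after the job is handed in, with the robot touching nothing.
It also fails if it takes over 67 s, if anything falls off the work surface, if the arm or the gripper's body presses on something with over 40 N, if the wrist force passes 120 N, or if a joint passes its speed limit or range.

ROBOT

A 6-joint arm with a two-finger parallel gripper is mounted at the origin on the work surface. World frame = base frame: x ahead of the robot, y to its left, z up, the work surface at z = 0. Lengths are in m, angles in rad, forces in N, time in s.
With the tool pointing down it reaches from about 0.375 to 0.975 m from the base axis. Payload 3.8 kg.
Tool frame: the origin (TCP) lies at the very end of the fingers, on their centre line; the grasp point (between the pads) lies 19 mm behind it; z points along the fingers, y is the direction in which the jaws open and shut (so a half turn about z gives the same grasp; the last joint's range is limited). The gripper opens to 85 mm and grips with 20 to 120 N. Pads are 22 mm wide; open, the fingers measure 114 mm over their backs; the gripper's body (76 mm by 85 mm) begins 54 mm behind the grasp point. The pads swing forward as they close: fully open they stand 13 mm farther back than shut.
Start: joints at [1.164, 0.264, 1.604, -0, 1.274, -0.037], TCP at [0.244, 0.629, 0.231] pointing down, gripper open.
Joint ranges: [-2.63, 2.63], [-0.94, 2.18], [0.31, 2.57], [-1.31, 4.45], [0, 2.66], [-2.55, 2.55]. Speed limits (rad/s): [2.57, 2.57, 3.14, 3.14, 3.14, 3.14].

INTERFACE

Orientations are given as a rotation vector (axis times angle).
In Python, from workcell import bot, viewer gives the robot as it stands.
- The arm moves only by the tool jog_arm, never from a script. Its argument "motion" is a list of rows, each an object of numbers: "dx", "dy", "dz": the shift along the world's x, y, z in cm; "turn": the turn about the world's z in rad. A call has 1 to 12 rows; each row shifts and turns the commanded pose from where the row before left it; what a row does not reach is not made up. A row lasts 1/12 s, in which the tool goes at most 41.7 mm and 7.16 degrees, less where a joint would pass 70% of its speed; a pose out of reach is approached as far as the arm can. A call is refused whole if a number of a shift passes 4.17 or a number of a turn 0.125, either way. A call with a gripper value outside its range is refused whole. "fingers" is the finger opening in cm, from 0 to 8.54, set as the call begins (left out, the last holds). The fingers move at their own pace and stop on an object; "grip_force" is the grip in N (left out, the last holds). Time passes only in rows, so rows that do not move let the fingers close. It gives the time, the measured TCP pose, the force and the opening at its end, in the units of the state.
- bot.read_state(): the state, without advancing time (a new reading comes with each control period).
- viewer.read_camera(name): name is "scene" or "top" or "wrist"; returns (picture, depth): 384x512x3 uint8, red, green, blue; 384x512 float32, m along the optical axis (not along the pixel's ray), 0 where there is no reading.
- viewer.camera_info(name): a dict with "vertical_fov" (degrees; the focal length in pixels is half the picture's height over the tangent of half this angle, whatever the lens; pixels are square), "cx", "cy" (the principal point, pixels), "dist" ([k1, k2, p1, p2, k3] as OpenCV has them; the pictures are not rectified), "R" (3x3) and "t" (3): a world point X has camera coordinates R X + t. Camera axes: x right, y down, z forward; pixel columns grow to the right and rows downward; lengths in m; the calibration is good to about 2 mm. A picture is of the moment at which its call begins: read the wrist's pose just before it. camera_info takes no time and is no camera call; for the wrist camera it gives the pose at the moment of the call.
- bot.finish_job(): hands the job in, once; it reports no verdict.
The state is a dict: "time": time; "q": joint angles; "joint_vel": joint speeds; "joint_torque": joint torques, N m; "tool_pos": TCP position; "tcp_rot": TCP orientation; "wrist_force": force on the tool from outside, world axes, zero at the start; "torque": the same for the moment, N m; "width": opening from 0.0 (shut) to 1.0 (fully open).
Only numpy, scipy, OpenCV 4.12 (cv2) and the standard library are available. Lean on these libraries where they do the work, as an engineer would, in place of code of your own. Each camera call takes 0.05 s, during which the arm holds its last target. There are 200 camera calls.

## Working session

There is one attempt and no reset: what is moved stays moved. The work goes in short steps, Python scripts to look and compute and a tool call to move; the robot and the scene stay as the last step left them, time stands still between calls to the robot, and variables do not carry over. Pictures are saved under pics/ and viewed, about 8 in all and at most 12, crops included, and the job is handed in when it is done.

Besides the shell and the picture viewer there is one more tool, called as name([rows], argument=value, ...), one row to a line, values as JSON. jog_arm: Moves the arm, as the interface text tells. Its arguments: {"type":"object","properties":{"motion":{"type":"array"},"fingers":{"type":"number"},"grip_force":{"type":"number"}},"required":["motion"]}

```bash
mkdir -p pics; cat > h.py <<'E'
import numpy as np, cv2
from workcell import bot, viewer
def grab(n):
    i=viewer.camera_info(n); p,d=viewer.read_camera(n); np.savez(f'{n}.npz',p=p,d=d,fov=i['vertical_fov'],c=[i['cx'],i['cy']],dist=i['dist'],R=i['R'],t=i['t']); return p
def load(n): return np.load(f'{n}.npz')
def K(z):
    f=192/np.tan(np.radians(float(z['fov'])/2)); return np.array([[f,0,z['c'][0]],[0,f,z['c'][1]],[0,0,1.]])
def world(z,uv,depth=None,h=None):
    uv=np.array(uv,float).reshape(-1,1,2)
    n=cv2.undistortPoints(uv,K(z),np.array(z['dist'],float))[:,0]
    r=np.c_[n,np.ones(len(n))]; R=z['R'];t=z['t']; C=-R.T@t; D=r@R
    if h is not None: s=(h-C[2])/D[:,2]
    else: s=np.array(depth)
    return C+D*s[:,None]
def cloud(z):
    v,u=np.mgrid[:384,:512]; d=z['d'].ravel(); return world(z,np.c_[u.ravel(),v.ravel()],depth=d).reshape(384,512,3)
def save(p,n): cv2.imwrite(f'pics/{n}.png',cv2.cvtColor(p,cv2.COLOR_RGB2BGR))
E
python3 - <<'E'
from h import *
a=grab('top');b=grab('scene')
save(cv2.resize(a,None,fx=1.56,fy=1.56),'top1');save(cv2.resize(b,None,fx=1.56,fy=1.56),'scene1')
s=bot.read_state();print(s)
E
```

```text
{'time': 0.1, 'q': array([ 1.16407887e+00,  2.64690603e-01,  1.60526104e+00,  2.25617600e-05,
        1.27370985e+00, -3.69051358e-02]), 'joint_vel': array([-3.88888475e-05, -1.27863795e-03, -3.48178394e-03,  7.95747513e-04,
       -2.41277674e-03,  4.30532683e-04]), 'joint_torque': array([-2.13874928e-04, -5.16705823e+01, -3.68591380e+01, -1.19220799e-04,
        6.30891402e-03, -1.95346877e-05]), 'tool_pos': array([0.24370327, 0.62874769, 0.23006517]), 'tcp_rot': array([-0.57751769, -3.08756798,  0.00316218]), 'wrist_force': array([-0.82009615,  0.05983038, -0.27820347]), 'torque': array([-0.08035026,  0.0275374 , -0.03104766]), 'width': 0.9997114964952185}
```

View pics/top1.png

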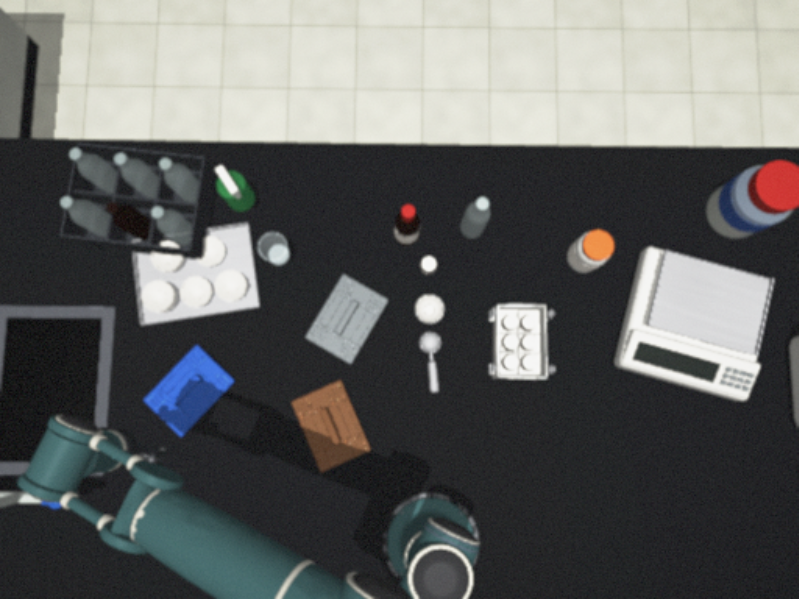

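View pics/scene1.png

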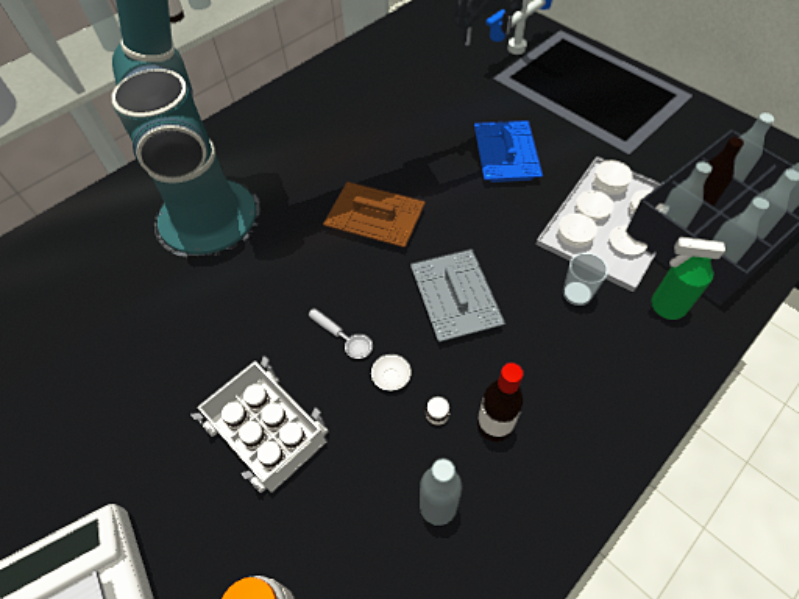

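The top view shows the grey cover at about (346,318) and the tub at (521,342) in the enlarged picture. The blue and brown covers are decoys. Next I'll measure both from depth.

```bash
python3 - <<'E'
from h import *
for n in ('top','scene'):
    z=load(n);P=cloud(z)
    if n=='top':
        g=world(z,np.array([[346,318],[521,342],[350,315]])/1.56,h=0.06);print(g);cc,tc=g[0],g[1]
    for name,c,lo,hi,rad in (('cover',cc,.017,.033,.13),('bar',cc,.045,.07,.08),('tub',tc,.055,.07,.13),('clips',tc,.074,.1,.13)):
        m=(np.hypot(P[...,0]-c[0],P[...,1]-c[1])<rad)&(P[...,2]>lo)&(P[...,2]<hi)&(z['d']>0)
        Q=P[m]
        if len(Q)<5: print(n,name,len(Q));continue
        r=cv2.minAreaRect((Q[:,:2]*1000).astype(np.float32))
        print(n,name,len(Q),Q.mean(0).round(4),np.median(Q[:,2]).round(4),r)
E
```

```text
[[ 0.54152418  0.2144061   0.06      ]
 [ 0.48809413 -0.21633787  0.06      ]
 [ 0.54912155  0.20470254  0.06      ]]
top cover 1392 [0.5438 0.2155 0.026 ] 0.0262 ((544.7080078125, 215.8448486328125), (132.40777587890625, 185.91549682617188), 60.650150299072266)
top bar 112 [0.5438 0.2156 0.0571] 0.057 ((544.13720703125, 215.7917022705078), (18.64307403564453, 89.80747985839844), 61.761390686035156)
top tub 208 [ 0.4851 -0.2226  0.0629] 0.0633 ((490.6511535644531, -216.1591033935547), (141.41127014160156, 181.5349884033203), 88.80062103271484)
top clips 34 [ 0.4818 -0.2324  0.0807] 0.0802 ((489.8131103515625, -216.55059814453125), (147.6629180908203, 144.84652709960938), 89.36233520507812)
scene cover 2023 [0.5494 0.2109 0.0262] 0.0263 ((544.2779541015625, 216.03611755371094), (133.53518676757812, 188.99684143066406), 60.676292419433594)
scene bar 174 [0.5476 0.212  0.0562] 0.0569 ((545.4331665039062, 214.76068115234375), (18.314722061157227, 93.0516357421875), 60.75438690185547)
scene tub 517 [ 0.4959 -0.216   0.0627] 0.0633 ((490.58758544921875, -216.2510223388672), (143.0647735595703, 181.8520965576172), 89.73908996582031)
scene clips 77 [ 0.4928 -0.2209  0.0798] 0.0799 ((489.3020324707031, -216.08587646484375), (149.0691375732422, 149.25543212890625), 0.04590020328760147)
```

jog_arm([
  {"dx": 2.3,"dy": -3.1,"turn": -0.012},
  {"dx": 2.3,"dy": -3.1,"turn": -0.012},
  {"dx": 2.3,"dy": -3.1,"turn": -0.012},
  {"dx": 2.3,"dy": -3.1,"turn": -0.012},
  {"dx": 2.3,"dy": -3.1,"turn": -0.012},
  {"dx": 2.3,"dy": -3.1,"turn": -0.012},
  {"dx": 2.3,"dy": -3.1,"turn": -0.012},
  {"dx": 2.3,"dy": -3.1,"turn": -0.012},
  {"dx": 2.3,"dy": -3.1,"turn": -0.012},
  {"dx": 2.3,"dy": -3.1,"turn": -0.012},
  {"dx": 2.3,"dy": -3.1,"turn": -0.012},
  {"dx": 2.3,"dy": -3.1,"turn": -0.01},
], fingers=5, grip_force=40)

```text
validation failed for argument at $.mo...
```

jog_arm([
  {"dx": 1.2,"dy": -2.0},
  {"dx": 0.8,"dy": -1.8},
  {"dx": 0.4,"dy": -0.5},
  {},
  {},
  {},
])

```text
validation failed for argument at $.mo...
```

```bash
cat >> h.py <<'E'
from scipy.spatial.transform import Rotation as Ro
def st():
    s=bot.read_state();R=Ro.from_rotvec(s['tcp_rot']).as_matrix()
    print('t',round(s['time'],2),'pos',s['tool_pos'].round(4),'jaw',np.degrees(np.arctan2(R[1,1],R[0,1])).round(2),'tilt',R[:,2].round(3),'F',s['wrist_force'].round(1),'w',round(s['width'],3),'q',s['q'].round(2));return s
E
python3 - <<'E'
from h import *
st();p=grab('wrist');save(p,'w1')
E
```

```text
t 0.1 pos [0.2437 0.6287 0.2301] jaw 68.81 tilt [-0.001 -0.002 -1.   ] F [-0.8  0.1 -0.3] w 1.0 q [ 1.16  0.26  1.61  0.    1.27 -0.04]
```

View pics/w1.png

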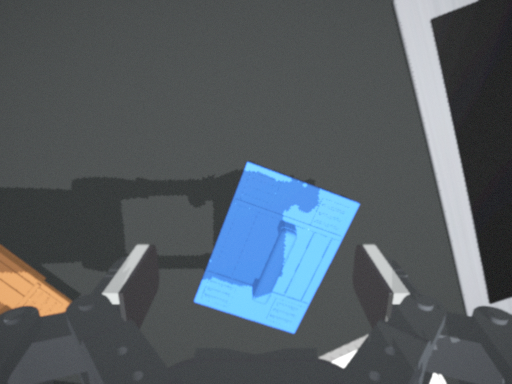

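The wrist view is still at the start pose, with the blue decoy at about (277,247), because both moves were refused. Each row probably needs all four keys.

jog_arm([
  {"dx": 2.3,"dy": -3.1,"dz": 0,"turn": -0.012},
  {"dx": 2.3,"dy": -3.1,"dz": 0,"turn": -0.012},
  {"dx": 2.3,"dy": -3.1,"dz": 0,"turn": -0.012},
  {"dx": 2.3,"dy": -3.1,"dz": 0,"turn": -0.012},
  {"dx": 2.3,"dy": -3.1,"dz": 0,"turn": -0.012},
  {"dx": 2.3,"dy": -3.1,"dz": 0,"turn": -0.012},
  {"dx": 2.3,"dy": -3.1,"dz": 0,"turn": -0.012},
  {"dx": 2.3,"dy": -3.1,"dz": 0,"turn": -0.012},
  {"dx": 2.3,"dy": -3.1,"dz": 0,"turn": -0.012},
  {"dx": 2.3,"dy": -3.1,"dz": 0,"turn": -0.012},
  {"dx": 2.3,"dy": -3.1,"dz": 0,"turn": -0.012},
  {"dx": 2.3,"dy": -3.1,"dz": 0,"turn": -0.01},
], fingers=5, grip_force=40)

```text
time: 1.15
tool_pos: [0.5206, 0.2556, 0.2311]
tcp_rot: [-0.796, -3.039, 0.0]
wrist_force: [0.4, 0.5, -0.4]
width: 0.588
```

jog_arm([
  {"dx": 1.2,"dy": -2.0,"dz": -1,"turn": 0},
  {"dx": 1.0,"dy": -1.5,"dz": -2.5,"turn": 0},
  {"dx": 0.25,"dy": -0.5,"dz": -3.5,"turn": 0},
  {"dx": 0,"dy": 0,"dz": -3,"turn": 0},
  {"dx": 0,"dy": 0,"dz": -2,"turn": 0},
  {"dx": 0,"dy": 0,"dz": 0,"turn": 0},
  {"dx": 0,"dy": 0,"dz": 0,"turn": 0},
])

```text
time: 1.73
tool_pos: [0.5431, 0.2168, 0.1097]
tcp_rot: [-0.795, -3.036, 0.003]
wrist_force: [0.2, -0.1, 0.2]
width: 0.587
```

```bash
python3 - <<'E'
from h import *
st();p=grab('wrist');save(p,'w2')
z=load('wrist');P=cloud(z);c=(.5445,.2157)
for lo,hi,r in ((.017,.033,.13),(.05,.062,.07)):
    m=(np.hypot(P[...,0]-c[0],P[...,1]-c[1])<r)&(P[...,2]>lo)&(P[...,2]<hi)&(z['d']>0);Q=P[m]
    print(len(Q),np.median(Q[:,2]),cv2.minAreaRect((Q[:,:2]*1000).astype(np.float32)))
E
```

```text
t 1.73 pos [0.5431 0.2168 0.1097] jaw 60.67 tilt [-0.004 -0.001 -1.   ] F [ 0.2 -0.1  0.2] w 0.587 q [ 0.34  0.2   1.92  0.    1.03 -0.72]
38437 0.025989844689634917 ((545.34619140625, 217.0092315673828), (132.97518920898438, 186.54061889648438), 60.744049072265625)
3864 0.05734618799662637 ((544.2063598632812, 217.5422821044922), (18.009967803955078, 91.2887954711914), 60.67903518676758)
```

View pics/w2.png

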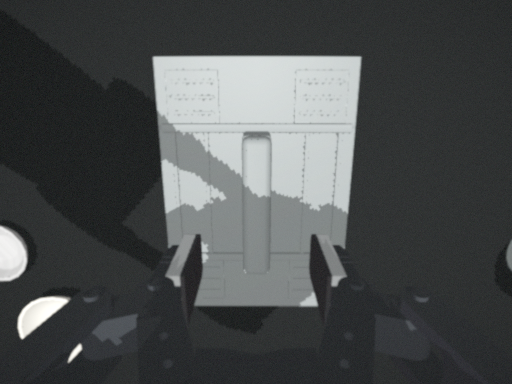

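The wrist view confirms the bar centred between the jaws and aligned with them, at (257,205). I'll descend and grasp.

jog_arm([
  {"dx": 0.15,"dy": 0,"dz": -2.5,"turn": 0},
  {"dx": 0,"dy": 0,"dz": -2.5,"turn": 0},
  {"dx": 0,"dy": 0,"dz": -1.5,"turn": 0},
  {"dx": 0,"dy": 0,"dz": -1.0,"turn": 0},
  {"dx": 0,"dy": 0,"dz": 0,"turn": 0},
  {"dx": 0,"dy": 0,"dz": 0,"turn": 0},
])

```text
time: 2.28
tool_pos: [0.547, 0.2179, 0.0377]
tcp_rot: [0.794, 3.038, 0.002]
wrist_force: [0.0, -0.5, 0.1]
width: 0.583
```

jog_arm([
  {"dx": 0,"dy": 0,"dz": 0,"turn": 0},
  {"dx": 0,"dy": 0,"dz": 0,"turn": 0},
  {"dx": 0,"dy": 0,"dz": 0,"turn": 0},
  {"dx": 0,"dy": 0,"dz": 0,"turn": 0},
  {"dx": 0,"dy": 0,"dz": 0,"turn": 0},
  {"dx": 0,"dy": 0,"dz": 0,"turn": 0},
  {"dx": 0,"dy": 0,"dz": 0,"turn": 0},
  {"dx": 0,"dy": 0,"dz": 0,"turn": 0},
], fingers=1, grip_force=50)

```text
time: 2.95
tool_pos: [0.5473, 0.2179, 0.0381]
tcp_rot: [0.794, 3.037, 0.003]
wrist_force: [-0.2, -0.0, 6.5]
width: 0.198
```

jog_arm([
  {"dx": 0,"dy": 0,"dz": 0.5,"turn": 0},
  {"dx": 0,"dy": 0,"dz": 1.2,"turn": 0},
  {"dx": 0,"dy": 0,"dz": 2.2,"turn": 0},
  {"dx": 0,"dy": 0,"dz": 3,"turn": 0},
  {"dx": 0,"dy": 0,"dz": 3,"turn": 0},
  {"dx": 0,"dy": 0,"dz": 2.5,"turn": 0},
  {"dx": 0,"dy": 0,"dz": 1.5,"turn": 0},
  {"dx": 0,"dy": 0,"dz": 0.6,"turn": 0},
  {"dx": 0,"dy": 0,"dz": 0,"turn": 0},
  {"dx": 0,"dy": 0,"dz": 0,"turn": 0},
])

```text
time: 3.78
tool_pos: [0.5454, 0.2172, 0.1808]
tcp_rot: [-0.795, -3.039, 0.001]
wrist_force: [-0.4, -0.5, -1.7]
width: 0.201
```

jog_arm([
  {"dx": -0.4,"dy": -1,"dz": 0,"turn": 0.036},
  {"dx": -0.4,"dy": -2,"dz": 0,"turn": 0.036},
  {"dx": -0.4,"dy": -3,"dz": 0,"turn": 0.036},
  {"dx": -0.4,"dy": -3,"dz": 0,"turn": 0.036},
  {"dx": -0.4,"dy": -3,"dz": 0,"turn": 0.036},
  {"dx": -0.4,"dy": -3,"dz": 0,"turn": 0.036},
  {"dx": -0.4,"dy": -3,"dz": 0,"turn": 0.036},
  {"dx": -0.4,"dy": -3,"dz": 0,"turn": 0.036},
  {"dx": -0.4,"dy": -3,"dz": 0,"turn": 0.036},
  {"dx": -0.4,"dy": -3,"dz": 0,"turn": 0.036},
  {"dx": -0.4,"dy": -3,"dz": 0,"turn": 0.036},
  {"dx": -0.4,"dy": -3,"dz": 0,"turn": 0.036},
])

```text
time: 4.78
tool_pos: [0.4959, -0.1136, 0.1789]
tcp_rot: [-0.122, -3.135, -0.002]
wrist_force: [0.1, 0.8, -0.9]
width: 0.201
```

jog_arm([
  {"dx": -0.3,"dy": -3,"dz": 0,"turn": 0.036},
  {"dx": -0.2,"dy": -2.8,"dz": 0,"turn": 0.033},
  {"dx": -0.2,"dy": -2.2,"dz": 0,"turn": 0},
  {"dx": 0,"dy": -1.4,"dz": 0,"turn": 0},
  {"dx": 0,"dy": -0.7,"dz": 0,"turn": 0},
  {"dx": 0,"dy": -0.2,"dz": 0,"turn": 0},
  {"dx": 0,"dy": 0,"dz": 0,"turn": 0},
  {"dx": 0,"dy": 0,"dz": -1,"turn": 0},
  {"dx": 0,"dy": 0,"dz": -1,"turn": 0},
  {"dx": 0,"dy": 0,"dz": 0,"turn": 0},
  {"dx": 0,"dy": 0,"dz": 0,"turn": 0},
  {"dx": 0,"dy": 0,"dz": 0,"turn": 0},
])

```text
time: 5.78
tool_pos: [0.4908, -0.2149, 0.1608]
tcp_rot: [-0.016, -3.141, -0.001]
wrist_force: [-0.9, 0.6, -2.5]
width: 0.198
```

```bash
cp top.npz top0.npz; cp scene.npz scene0.npz; python3 - <<'E'
from h import *
s=st()
for n in ('top','scene'):
    p=grab(n);save(p,n+'2');z=load(n);P=cloud(z)
    c=s['tool_pos'][:2]
    ex=s['tool_pos'][2]-.012
    m=(abs(P[...,0]-c[0])<.12)&(abs(P[...,1]-c[1])<.09)&(abs(P[...,2]-ex)<.012)&(z['d']>0);Q=P[m]
    print(n,len(Q),np.median(Q[:,2]),cv2.minAreaRect((Q[:,:2]*1000).astype(np.float32)))
def crop(n,u,v,w,h,f): 
    return cv2.resize(load(n)['p'][v:v+h,u:u+w],None,fx=f,fy=f,interpolation=cv2.INTER_CUBIC)
# tub region project
c0=cv2.resize(load('top0')['p'][180:260,290:370],None,fx=5,fy=5,interpolation=cv2.INTER_CUBIC)
c1=cv2.resize(load('top')['p'][180:260,290:370],None,fx=5,fy=5,interpolation=cv2.INTER_CUBIC)
s0=cv2.resize(load('scene0')['p'][225:325,115:215],None,fx=4,fy=4,interpolation=cv2.INTER_CUBIC)
s1=cv2.resize(load('scene')['p'][225:325,115:215],None,fx=4,fy=4,interpolation=cv2.INTER_CUBIC)
save(cv2.resize(np.vstack([np.hstack([c0,c1]),np.hstack([s0,s1])]),(600,600)),'cmp')
E
```

```text
t 5.78 pos [ 0.4908 -0.2149  0.1608] jaw 89.43 tilt [-0.001  0.    -1.   ] F [-0.9  0.6 -2.5] w 0.198 q [-0.46  0.06  1.98  0.    1.11 -2.02]
top 1007 0.149209729082741 ((490.040771484375, -213.44932556152344), (131.1851043701172, 185.6169891357422), 89.73418426513672)
scene 2532 0.1492615646383585 ((489.2406311035156, -214.69512939453125), (131.82785034179688, 187.84658813476562), 89.42131805419922)
```

View pics/cmp.png

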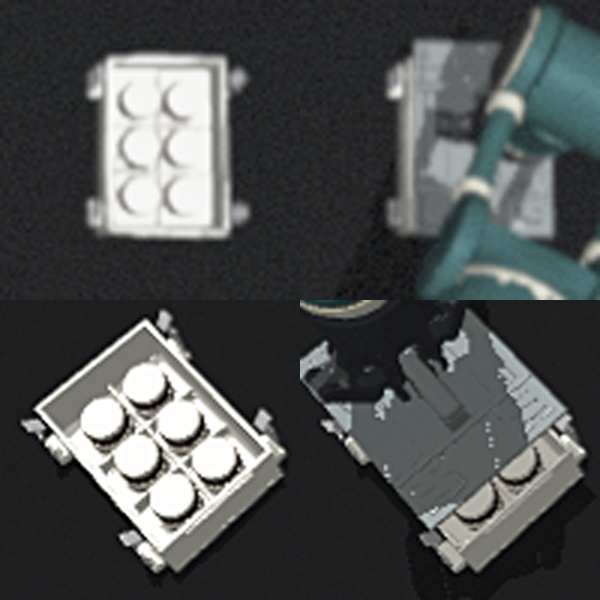

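```bash
python3 - <<'E'
from h import *
from scipy.optimize import minimize
def fit(Q,inn,x0):
    def f(p):
        c,s=np.cos(p[2]),np.sin(p[2]);d=Q[:,:2]*1000-p[:2];a=abs(d@np.array([[c,-s],[s,c]]))
        q=a-[89,60];o=np.hypot(*np.maximum(q,0).T);r=np.minimum(o,4)**2
        i=([85,56]-a).min(1);r+=np.clip(i,0,4)**2
        return r.mean()
    return min((minimize(f,np.array(x0)+d,method='Nelder-Mead',options=dict(xatol=1e-4,fatol=1e-6,initial_simplex=np.array(x0)+d+np.array([[0,0,0],[3,0,0],[0,3,0],[0,0,.02]]))) for d in np.array([[0,0,0],[-2,2,.01],[2,-2,-.01],[-2,-2,.0],[2,2,0]])),key=lambda r:r.fun)
for n in ('top0','scene0'):
    z=load(n);P=cloud(z)
    m=(abs(P[...,0]-.4905)<.11)&(abs(P[...,1]+.2162)<.085)&(abs(P[...,2]-.0635)<.004)&(z['d']>0);Q=P[m]
    r=fit(Q,0,[490.5,-216.2,-.01]);print(n,len(Q),r.x[:2].round(2),np.degrees(r.x[2]).round(2),r.fun)
    # brute extents from middle parts
    D=Q*1000-[490.5,-216.2,0]
    a=D[abs(D[:,0])<50];b=D[abs(D[:,1])<40]
    print('y',a[:,1].min(),a[:,1].max(),'x',b[:,0].min(),b[:,0].max())
    for sgn in(1,-1):
        e=a[a[:,1]*sgn>50]
        if len(e)>8:print('side',sgn,len(e),np.polyfit(e[:,0],e[:,1],1))
# covers
for n in ('top','scene'):
    z=load(n);P=cloud(z)
    m=(abs(P[...,0]-.49)<.12)&(abs(P[...,1]+.215)<.09)&(abs(P[...,2]-.149)<.006)&(z['d']>0);Q=P[m]
    D=Q*1000-[490,-214,0]
    print(n,D.min(0),D.max(0)); A=np.c_[D[:,:2],np.ones(len(D))];print('plane',np.linalg.lstsq(A,D[:,2],rcond=None)[0])
E
```

```text
top0 137 [ 490.1  -216.11] -0.21 0.4243436208102142
y -60.76796250662517 58.342506323425596 x -89.87981867073677 90.8439213881735
side 1 15 [-4.35314717e-03  5.76560208e+01]
side -1 30 [ 7.44542842e-03 -5.77223310e+01]
scene0 419 [ 490.48 -216.56] -0.21 0.5986731087409306
y -60.06840818296956 59.64589817382753 x -90.18554754288897 90.92687558234604
side 1 59 [-6.21282297e-03  5.73547817e+01]
side -1 60 [-2.28614861e-03 -5.80830750e+01]
top [-92.46511249 -64.92316197 143.0636791 ] [ 93.12958968  66.49285671 154.96177974]
plane [ 2.15786688e-04 -7.72496519e-03  1.49211580e+02]
scene [-95.02970663 -67.45020273 143.00900261] [ 93.41178874  66.00326382 154.41451668]
plane [ 1.93989407e-04 -1.74662746e-03  1.49241152e+02]
```

jog_arm([
  {"dx": 0.05,"dy": -0.2,"dz": -1,"turn": 0.004},
  {"dx": 0,"dy": 0,"dz": -1.5,"turn": 0},
  {"dx": 0,"dy": 0,"dz": -1.5,"turn": 0},
  {"dx": 0,"dy": 0,"dz": -0.9,"turn": 0},
  {"dx": 0,"dy": 0,"dz": -0.2,"turn": 0},
  {"dx": 0,"dy": 0,"dz": 0,"turn": 0},
  {"dx": 0,"dy": 0,"dz": 0,"turn": 0},
  {"dx": 0,"dy": 0,"dz": 0,"turn": 0},
])

```text
time: 6.55
tool_pos: [0.4922, -0.2181, 0.1112]
tcp_rot: [0.011, 3.14, -0.001]
wrist_force: [-0.6, -0.6, -2.8]
width: 0.193
```

```bash
python3 - <<'E'
from h import *
s=st()
for n in ('scene','top'):
    grab(n);z=load(n);P=cloud(z)
    m=(abs(P[...,0]-.49)<.12)&(abs(P[...,1]+.216)<.09)&(abs(P[...,2]-(s['tool_pos'][2]-.012))<.004)&(z['d']>0);Q=P[m]
    b=Q[abs(Q[:,1]+.216)<.05];a=Q[abs(Q[:,0]-.490)<.05]
    print(n,np.median(Q[:,2]),'x',b[:,0].min(),b[:,0].max(),'y',a[:,1].min(),a[:,1].max(),cv2.minAreaRect((Q[:,:2]*1000).astype(np.float32)))
save(cv2.resize(load('scene')['p'][225:325,105:225],None,fx=6,fy=6,interpolation=cv2.INTER_CUBIC),'s3')
E
```

```text
t 6.55 pos [ 0.4922 -0.2181  0.1112] jaw 89.61 tilt [ 0.002 -0.001 -1.   ] F [-0.6 -0.6 -2.8] w 0.193 q [-0.46  0.11  2.02 -0.    1.01 -2.03]
scene 0.09920454120254196 x 0.397266860404352 0.5845424682310459 y -0.2835906556926825 -0.15229291181335575 ((491.05999755859375, -217.52938842773438), (131.7975311279297, 187.16293334960938), 89.6337661743164)
top 0.0994264970882357 x 0.3995334205654733 0.583995714057022 y -0.2829287763773416 -0.15217624390615483 ((491.95916748046875, -216.67718505859375), (184.03079223632812, 131.61965942382812), 0.7094770669937134)
```

View pics/s3.png

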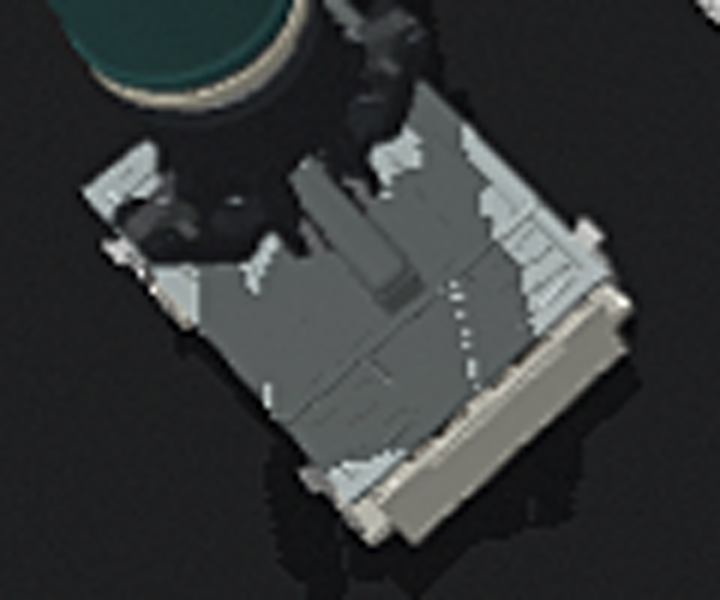

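The cover hovers over the tub, about 1 mm off. I'll make that correction and lower gently while watching the force.

jog_arm([
  {"dx": -0.07,"dy": 0.1,"dz": 0,"turn": 0},
  {"dx": 0,"dy": 0,"dz": -0.3,"turn": 0},
  {"dx": 0,"dy": 0,"dz": -0.4,"turn": 0},
  {"dx": 0,"dy": 0,"dz": -0.4,"turn": 0},
  {"dx": 0,"dy": 0,"dz": 0,"turn": 0},
  {"dx": 0,"dy": 0,"dz": 0,"turn": 0},
  {"dx": 0,"dy": 0,"dz": 0,"turn": 0},
])

```text
time: 7.23
tool_pos: [0.4906, -0.2166, 0.0991]
tcp_rot: [-0.011, -3.141, -0.0]
wrist_force: [0.1, -0.2, -2.5]
width: 0.198
```

jog_arm([
  {"dx": 0,"dy": 0,"dz": -0.2,"turn": 0},
  {"dx": 0,"dy": 0,"dz": -0.2,"turn": 0},
  {"dx": 0,"dy": 0,"dz": 0,"turn": 0},
  {"dx": 0,"dy": 0,"dz": 0,"turn": 0},
  {"dx": 0,"dy": 0,"dz": 0,"turn": 0},
])

```text
time: 7.65
tool_pos: [0.4908, -0.2166, 0.0953]
tcp_rot: [-0.011, -3.142, -0.0]
wrist_force: [0.9, -0.3, -1.2]
width: 0.199
```

jog_arm([
  {"dx": 0,"dy": 0,"dz": -0.1,"turn": 0},
  {"dx": 0,"dy": 0,"dz": -0.1,"turn": 0},
  {"dx": 0,"dy": 0,"dz": -0.1,"turn": 0},
  {"dx": 0,"dy": 0,"dz": 0,"turn": 0},
  {"dx": 0,"dy": 0,"dz": 0,"turn": 0},
  {"dx": 0,"dy": 0,"dz": 0,"turn": 0},
])

```text
time: 8.15
tool_pos: [0.4908, -0.2167, 0.0923]
tcp_rot: [0.011, 3.142, -0.0]
wrist_force: [0.2, 0.5, -2.0]
width: 0.197
```

```bash
python3 - <<'E'
from h import *
s=st()
for n in ('scene','top'):
    grab(n);z=load(n);P=cloud(z)
    m=(abs(P[...,0]-.49)<.12)&(abs(P[...,1]+.216)<.09)&(abs(P[...,2]-(s['tool_pos'][2]-.012))<.006)&(z['d']>0);Q=P[m]
    D=Q*1000-[490.3,-216.3,0]; D=D[(abs(D[:,0])<85)&(abs(D[:,1])<55)];A=np.c_[D[:,:2],np.ones(len(D))];print(n,np.median(D[:,2]),'plane',np.linalg.lstsq(A,D[:,2],rcond=None)[0],cv2.minAreaRect((Q[:,:2]*1000).astype(np.float32)))
E
```

```text
t 8.15 pos [ 0.4908 -0.2167  0.0923] jaw 89.61 tilt [ 0. -0. -1.] F [ 0.2  0.5 -2. ] w 0.197 q [-0.46  0.13  2.03 -0.    0.97 -2.03]
scene 80.39364663410598 plane [ 4.28214190e-03 -1.19589472e-03  8.02420467e+01] ((489.1043701171875, -216.82919311523438), (188.17752075195312, 147.63938903808594), 0.017939714714884758)
top 81.1013392577976 plane [ 1.13499672e-03 -4.82424423e-03  8.09644968e+01] ((496.606201171875, -208.34817504882812), (182.53045654296875, 146.35691833496094), 6.481518268585205)
```

jog_arm([
  {"dx": 0,"dy": 0,"dz": -0.1,"turn": 0},
  {"dx": 0,"dy": 0,"dz": 0,"turn": 0},
  {"dx": 0,"dy": 0,"dz": 0,"turn": 0},
])

```text
time: 8.5
tool_pos: [0.491, -0.2168, 0.0918]
tcp_rot: [0.011, 3.141, -0.001]
wrist_force: [-1.4, 0.3, 3.1]
width: 0.196
```

jog_arm([
  {"dx": 0,"dy": 0,"dz": 0,"turn": 0},
  {"dx": 0,"dy": 0,"dz": 0,"turn": 0},
  {"dx": 0,"dy": 0,"dz": 0,"turn": 0},
  {"dx": 0,"dy": 0,"dz": 0,"turn": 0},
  {"dx": 0,"dy": 0,"dz": 0,"turn": 0},
], fingers=4.5)

```text
time: 8.92
tool_pos: [0.4907, -0.2166, 0.0911]
tcp_rot: [-0.011, -3.141, -0.0]
wrist_force: [0.8, -0.5, 0.8]
width: 0.525
```

jog_arm([
  {"dx": 0,"dy": 0,"dz": 1,"turn": 0},
  {"dx": 0,"dy": 0,"dz": 2,"turn": 0},
  {"dx": 0,"dy": 0,"dz": 2,"turn": 0},
  {"dx": 0,"dy": 0,"dz": 2,"turn": 0},
  {"dx": 0,"dy": 0,"dz": 0,"turn": 0},
  {"dx": 0,"dy": 0,"dz": 0,"turn": 0},
])

```text
time: 9.42
tool_pos: [0.4921, -0.2173, 0.1634]
tcp_rot: [0.011, 3.138, -0.003]
wrist_force: [-0.6, -0.6, 0.7]
width: 0.527
```

```bash
cat >> h.py <<'E'
def pads(ns=('scene','wrist'),c=(490.3,-216.4),yaw=-.3):
    y=np.radians(yaw);R=np.array([[np.cos(y),-np.sin(y)],[np.sin(y),np.cos(y)]])
    for n in ns:
        grab(n);z=load(n);P=cloud(z)*1000
        L=(P[...,:2]-c)@R
        o=[]
        for sx,sy in ((1,1),(-1,1),(-1,-1),(1,-1)):
            m=(abs(L[...,0]-68*sx)<13)&(abs(L[...,1]-42*sy)<11)&(P[...,2]>55)&(P[...,2]<95)&(z['d']>0)
            o.append((int(m.sum()),round(float(np.median(P[...,2][m])),1) if m.sum() else None))
        m=(abs(L[...,0])<110)&(abs(L[...,1])<80)&(abs(P[...,2]-75)<8)&(z['d']>0)
        mb=(abs(L[...,0])<60)&(abs(L[...,1])<20)&(P[...,2]>90)&(P[...,2]<115)&(z['d']>0);B=P[mb]
        print(n,o,'bar',cv2.minAreaRect(B[:,:2].astype(np.float32)) if len(B)>5 else None,np.median(B[:,2]) if len(B) else None)
E
python3 - <<'E'
from h import *
st();pads(('scene','top','wrist'))
save(np.vstack([cv2.resize(load('scene')['p'][225:325,105:225],(480,400),interpolation=cv2.INTER_CUBIC)[:300],cv2.resize(load('wrist')['p'],(480,360))[:300]]),'rel')
E
```

```text
t 9.42 pos [ 0.4921 -0.2173  0.1634] jaw 89.61 tilt [ 0.004 -0.002 -1.   ] F [-0.6 -0.6  0.7] w 0.527 q [-0.46  0.06  1.97  0.    1.11 -2.03]
scene [(87, 80.4), (5, 82.0), (20, 81.3), (96, 81.2)] bar ((490.67291259765625, -216.4984130859375), (17.819318771362305, 90.83086395263672), 89.64898681640625) 111.00244567911722
top [(39, 80.0), (43, 82.7), (38, 81.3), (0, None)] bar ((497.2297058105469, -212.47596740722656), (14.441492080688477, 83.37118530273438), 85.99970245361328) 107.59353463864474
wrist [(314, 80.7), (1435, 80.6), (1422, 80.6), (203, 81.1)] bar ((488.97308349609375, -215.54055786132812), (17.98859977722168, 91.16561889648438), 89.74796295166016) 111.1958638290036
```

View pics/rel.png

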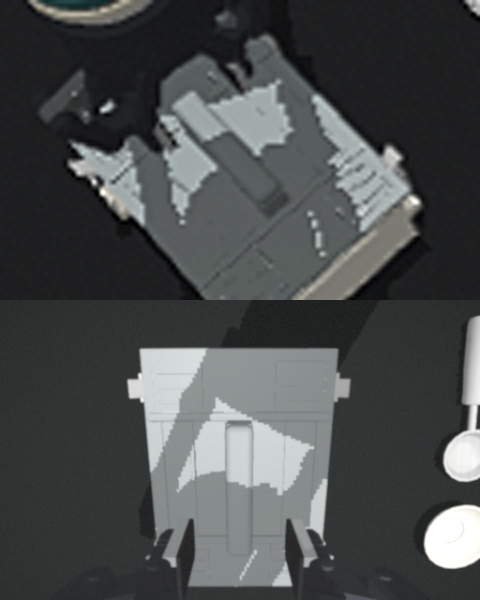

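The cover rests square at about 80.5 mm on all four pads. Next I'll shut the fingers and go to the +x +y corner.

jog_arm([
  {"dx": 2,"dy": 1.2,"dz": 0,"turn": 0},
  {"dx": 2.6,"dy": 1.6,"dz": 0,"turn": 0},
  {"dx": 1.6,"dy": 1.1,"dz": 0,"turn": 0},
  {"dx": 0.4,"dy": 0.4,"dz": -1,"turn": 0},
  {"dx": 0,"dy": 0,"dz": -2,"turn": 0},
  {"dx": 0,"dy": 0,"dz": -2,"turn": 0},
  {"dx": 0,"dy": 0,"dz": -1.5,"turn": 0},
  {"dx": 0,"dy": 0,"dz": -0.5,"turn": 0},
  {"dx": 0,"dy": 0,"dz": 0,"turn": 0},
  {"dx": 0,"dy": 0,"dz": 0,"turn": 0},
], fingers=0)

```text
time: 10.4
tool_pos: [0.5559, -0.1736, 0.0905]
tcp_rot: [-0.011, -3.14, -0.001]
wrist_force: [-0.2, 1.0, 0.7]
width: 0.003
```

jog_arm([
  {"dx": 0.2,"dy": -0.1,"dz": -0.3,"turn": 0},
  {"dx": 0,"dy": 0,"dz": -0.3,"turn": 0},
  {"dx": 0,"dy": 0,"dz": -0.2,"turn": 0},
  {"dx": 0,"dy": 0,"dz": -0.2,"turn": 0},
  {"dx": 0,"dy": 0,"dz": -0.2,"turn": 0},
  {"dx": 0,"dy": 0,"dz": 0,"turn": 0},
  {"dx": 0,"dy": 0,"dz": 0,"turn": 0},
])

```text
time: 10.98
tool_pos: [0.5588, -0.1747, 0.0793]
tcp_rot: [0.011, 3.142, -0.0]
wrist_force: [-0.9, 0.3, 0.5]
width: -0.005
```

jog_arm([
  {"dx": 0,"dy": 0,"dz": -0.1,"turn": 0},
  {"dx": 0,"dy": 0,"dz": -0.1,"turn": 0},
  {"dx": 0,"dy": 0,"dz": 0,"turn": 0},
])

```text
time: 11.23
tool_pos: [0.5594, -0.1752, 0.0783]
tcp_rot: [0.01, 3.14, -0.002]
wrist_force: [-1.4, -1.6, 3.5]
width: 0.005
```

jog_arm([
  {"dx": 0,"dy": 0,"dz": -0.1,"turn": 0},
  {"dx": 0,"dy": 0,"dz": -0.1,"turn": 0},
  {"dx": 0,"dy": 0,"dz": 0,"turn": 0},
])

```text
time: 11.48
tool_pos: [0.5599, -0.1754, 0.077]
tcp_rot: [0.01, 3.139, -0.002]
wrist_force: [-1.3, -0.4, 6.8]
width: 0.001
```

jog_arm([
  {"dx": -0.05,"dy": 0,"dz": -0.1,"turn": 0},
  {"dx": 0,"dy": 0,"dz": -0.1,"turn": 0},
  {"dx": 0,"dy": 0,"dz": 0,"turn": 0},
])

```text
time: 11.73
tool_pos: [0.5586, -0.1747, 0.0735]
tcp_rot: [0.011, 3.141, -0.0]
wrist_force: [0.7, -0.6, 2.5]
width: 0.001
```

jog_arm([
  {"dx": 0,"dy": 0,"dz": -0.1,"turn": 0},
  {"dx": 0,"dy": 0,"dz": -0.1,"turn": 0},
  {"dx": 0,"dy": 0,"dz": 0,"turn": 0},
])

```text
time: 11.98
tool_pos: [0.5584, -0.1746, 0.0716]
tcp_rot: [0.011, 3.141, 0.0]
wrist_force: [-1.3, -0.0, 4.5]
width: -0.002
```

jog_arm([
  {"dx": 0,"dy": 0,"dz": -0.1,"turn": 0},
  {"dx": 0,"dy": 0,"dz": -0.1,"turn": 0},
  {"dx": 0,"dy": 0,"dz": 0,"turn": 0},
])

```text
time: 12.23
tool_pos: [0.5585, -0.1747, 0.0712]
tcp_rot: [-0.01, -3.142, 0.0]
wrist_force: [-3.7, 2.1, 14.5]
width: -0.002
```

jog_arm([
  {"dx": 0,"dy": 0,"dz": -0.1,"turn": 0},
  {"dx": 0,"dy": 0,"dz": 0,"turn": 0},
  {"dx": 0,"dy": 0,"dz": 0,"turn": 0},
])

```text
time: 12.48
tool_pos: [0.5588, -0.1748, 0.0708]
tcp_rot: [0.011, 3.141, -0.0]
wrist_force: [-4.2, 1.7, 15.8]
width: -0.0
```

```bash
python3 - <<'E'
from h import *
st();pads(('scene','top','wrist'))
E
```

```text
t 12.48 pos [ 0.5588 -0.1748  0.0708] jaw 89.61 tilt [ 0.001 -0.    -1.   ] F [-4.2  1.7 15.8] w -0.0 q [-0.35  0.25  1.94  0.    0.95 -1.91]
scene [(43, 78.0), (0, None), (85, 81.2), (96, 78.3)] bar ((484.54718017578125, -215.65660095214844), (18.250925064086914, 74.06490325927734), 89.93659210205078) 107.98343468452154
top [(0, None), (0, None), (0, None), (16, 77.7)] bar ((519.0892944335938, -214.45436096191406), (16.603940963745117, 38.003196716308594), 87.95539093017578) 107.43560251470252
wrist [(1535, 82.0), (0, None), (0, None), (2450, 78.1)] bar ((502.23248291015625, -213.60177612304688), (90.45802307128906, 20.28908920288086), 2.3993356227874756) 107.73270398143957
```

jog_arm([
  {"dx": 0,"dy": 0,"dz": -0.1,"turn": 0},
  {"dx": 0,"dy": 0,"dz": 0,"turn": 0},
  {"dx": 0,"dy": 0,"dz": 0,"turn": 0},
])

```text
time: 12.88
tool_pos: [0.5589, -0.1748, 0.0707]
tcp_rot: [0.011, 3.141, -0.0]
wrist_force: [-6.7, 3.2, 21.6]
width: -0.001
```

jog_arm([
  {"dx": 0,"dy": 0,"dz": -0.1,"turn": 0},
  {"dx": 0,"dy": 0,"dz": 0,"turn": 0},
  {"dx": 0,"dy": 0,"dz": 0,"turn": 0},
])

```text
time: 13.13
tool_pos: [0.559, -0.1748, 0.0706]
tcp_rot: [0.011, 3.141, -0.001]
wrist_force: [-9.2, 3.3, 26.2]
width: -0.001
```

The corner is against a hard stop at about 70.6 mm. I'll retreat and check it.

jog_arm([
  {"dx": 0,"dy": 0,"dz": 0.8,"turn": 0},
  {"dx": 0,"dy": 0,"dz": 2,"turn": 0},
  {"dx": -1,"dy": -0.5,"dz": 3,"turn": 0},
  {"dx": -3,"dy": -1.5,"dz": 3,"turn": 0},
  {"dx": -2.8,"dy": -2,"dz": 1,"turn": 0},
  {"dx": 0,"dy": 0,"dz": 0,"turn": 0},
  {"dx": 0,"dy": 0,"dz": 0,"turn": 0},
])

```text
time: 13.72
tool_pos: [0.4917, -0.2142, 0.1625]
tcp_rot: [0.014, 3.141, -0.001]
wrist_force: [0.2, 0.3, -0.9]
width: -0.0
```

```bash
python3 - <<'E'
from h import *
st();pads(('scene','top','wrist'))
save(np.vstack([cv2.resize(load('scene')['p'][225:325,105:225],(480,400),interpolation=cv2.INTER_CUBIC)[:300],cv2.resize(load('wrist')['p'],(480,360))[:300]]),'c0')
E
```

```text
t 13.72 pos [ 0.4917 -0.2142  0.1625] jaw 89.47 tilt [ 0.001 -0.    -1.   ] F [ 0.2  0.3 -0.9] w -0.0 q [-0.46  0.06  1.97  0.    1.11 -2.02]
scene [(87, 72.0), (15, 79.2), (61, 81.1), (97, 77.6)] bar ((493.019775390625, -215.336181640625), (90.88653564453125, 17.790935516357422), 0.829359233379364) 107.28866273195581
top [(36, 73.0), (40, 80.3), (40, 81.9), (0, None)] bar ((502.024169921875, -209.95594787597656), (12.25638198852539, 71.3032455444336), 85.23045349121094) 106.87409699476925
wrist [(684, 72.2), (1422, 79.7), (1452, 81.4), (759, 77.8)] bar ((480.951904296875, -214.3043975830078), (71.20286560058594, 18.168981552124023), 1.1147785186767578) 108.64213873647853
```

View pics/c0.png

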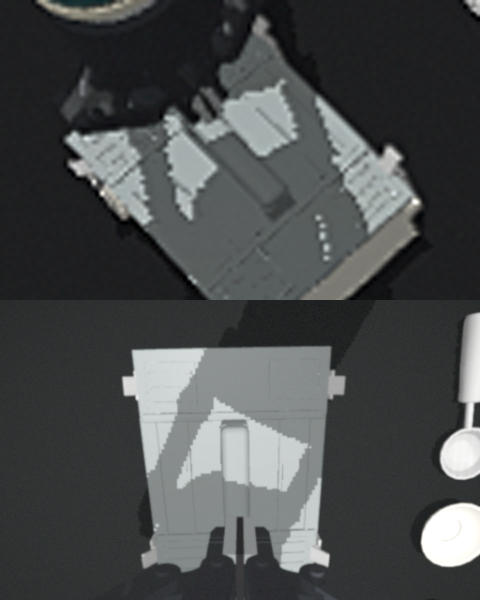

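Corner 0 stays down at 72 mm, so it's latched with the expected ~3 mm residual. Corner 3 is next.

jog_arm([
  {"dx": 2,"dy": -1.2,"dz": 0,"turn": 0},
  {"dx": 2.6,"dy": -1.6,"dz": 0,"turn": 0},
  {"dx": 1.7,"dy": -1.2,"dz": 0,"turn": 0},
  {"dx": 0.4,"dy": -0.4,"dz": -1,"turn": 0},
  {"dx": 0,"dy": 0,"dz": -2,"turn": 0},
  {"dx": 0,"dy": 0,"dz": -2,"turn": 0},
  {"dx": 0,"dy": 0,"dz": -1.6,"turn": 0},
  {"dx": 0,"dy": 0,"dz": -0.9,"turn": 0},
  {"dx": 0,"dy": 0,"dz": -0.3,"turn": 0},
  {"dx": 0,"dy": 0,"dz": 0,"turn": 0},
  {"dx": 0,"dy": 0,"dz": 0,"turn": 0},
])

```text
time: 14.78
tool_pos: [0.5598, -0.2573, 0.0843]
tcp_rot: [0.01, 3.141, -0.0]
wrist_force: [-0.4, 0.3, 0.1]
width: 0.001
```

jog_arm([
  {"dx": 0,"dy": 0,"dz": -0.2,"turn": 0},
  {"dx": 0,"dy": 0,"dz": -0.1,"turn": 0},
  {"dx": 0,"dy": 0,"dz": -0.1,"turn": 0},
  {"dx": 0,"dy": 0,"dz": -0.1,"turn": 0},
  {"dx": 0,"dy": 0,"dz": -0.1,"turn": 0},
  {"dx": 0,"dy": 0,"dz": -0.1,"turn": 0},
  {"dx": 0,"dy": 0,"dz": 0,"turn": 0},
])

```text
time: 15.37
tool_pos: [0.5594, -0.2575, 0.0769]
tcp_rot: [-0.011, -3.141, -0.0]
wrist_force: [0.2, 0.6, 0.5]
width: 0.001
```

jog_arm([
  {"dx": 0,"dy": 0,"dz": -0.1,"turn": 0},
  {"dx": 0,"dy": 0,"dz": -0.1,"turn": 0},
  {"dx": 0,"dy": 0,"dz": 0,"turn": 0},
])

```text
time: 15.62
tool_pos: [0.5596, -0.2576, 0.076]
tcp_rot: [0.011, 3.142, -0.0]
wrist_force: [-2.5, 0.6, 5.3]
width: -0.004
```

jog_arm([
  {"dx": 0,"dy": 0,"dz": -0.1,"turn": 0},
  {"dx": 0,"dy": 0,"dz": -0.1,"turn": 0},
  {"dx": 0,"dy": 0,"dz": 0,"turn": 0},
])

```text
time: 15.87
tool_pos: [0.5599, -0.2578, 0.074]
tcp_rot: [0.011, 3.14, -0.001]
wrist_force: [-0.5, 0.8, -0.2]
width: -0.003
```

jog_arm([
  {"dx": 0,"dy": 0,"dz": -0.1,"turn": 0},
  {"dx": 0,"dy": 0,"dz": -0.1,"turn": 0},
  {"dx": 0,"dy": 0,"dz": 0,"turn": 0},
])

```text
time: 16.12
tool_pos: [0.5599, -0.258, 0.0714]
tcp_rot: [0.01, 3.141, -0.001]
wrist_force: [-1.1, -0.9, 4.1]
width: -0.003
```

jog_arm([
  {"dx": 0,"dy": 0,"dz": -0.1,"turn": 0},
  {"dx": 0,"dy": 0,"dz": -0.1,"turn": 0},
  {"dx": 0,"dy": 0,"dz": 0,"turn": 0},
])

```text
time: 16.37
tool_pos: [0.5601, -0.258, 0.0705]
tcp_rot: [0.01, 3.141, -0.001]
wrist_force: [-2.2, 0.1, 9.3]
width: 0.001
```

jog_arm([
  {"dx": 0,"dy": 0,"dz": -0.1,"turn": 0},
  {"dx": 0,"dy": 0,"dz": 0,"turn": 0},
  {"dx": 0,"dy": 0,"dz": 0,"turn": 0},
])

```text
time: 16.62
tool_pos: [0.5601, -0.2581, 0.0704]
tcp_rot: [0.011, 3.14, -0.001]
wrist_force: [-4.9, 1.3, 14.7]
width: 0.002
```

jog_arm([
  {"dx": 0,"dy": 0,"dz": 1,"turn": 0},
  {"dx": 0,"dy": 0,"dz": 3,"turn": 0},
  {"dx": -2,"dy": 0,"dz": 2,"turn": 0},
  {"dx": -3,"dy": 0,"dz": 0,"turn": 0},
  {"dx": -3,"dy": 0,"dz": 0,"turn": 0},
  {"dx": -3,"dy": 0,"dz": 0,"turn": 0},
  {"dx": -2,"dy": 0,"dz": -1,"turn": 0},
  {"dx": -0.7,"dy": 0,"dz": -1.5,"turn": 0},
  {"dx": 0,"dy": 0,"dz": -1,"turn": 0},
  {"dx": 0,"dy": 0,"dz": -0.2,"turn": 0},
  {"dx": 0,"dy": 0,"dz": 0,"turn": 0},
  {"dx": 0,"dy": 0,"dz": 0,"turn": 0},
])

```text
time: 17.62
tool_pos: [0.4235, -0.2577, 0.0912]
tcp_rot: [0.01, 3.141, -0.0]
wrist_force: [0.6, -1.0, 0.0]
width: 0.002
```

```bash
python3 - <<'E'
from h import *
st();pads(('scene','top','wrist'))
E
```

```text
t 17.62 pos [ 0.4235 -0.2577  0.0912] jaw 89.63 tilt [ 0. -0. -1.] F [ 0.6 -1.   0. ] w 0.002 q [-0.6   0.06  2.12  0.    0.96 -2.16]
scene [(92, 71.6), (76, 79.6), (42, 80.4), (96, 71.6)] bar ((493.2826232910156, -216.18450927734375), (91.53276062011719, 18.136699676513672), 0.48478853702545166) 105.66151254932254
top [(37, 71.8), (39, 79.5), (4, 80.1), (41, 71.7)] bar ((493.0511779785156, -215.72573852539062), (91.00440979003906, 19.446577072143555), 1.621330738067627) 106.42530174432396
wrist [(0, None), (1891, 79.5), (951, 81.5), (0, None)] bar ((460.1891174316406, -210.2499542236328), (11.376317024230957, 3.9147560596466064), 45.61474609375) 108.41338280203847
```

Corners 0 and 3 are both latched at 71.6 mm. Now corner 2.

jog_arm([
  {"dx": 0,"dy": 0,"dz": -0.4,"turn": 0},
  {"dx": 0,"dy": 0,"dz": -0.4,"turn": 0},
  {"dx": 0,"dy": 0,"dz": -0.2,"turn": 0},
  {"dx": 0,"dy": 0,"dz": -0.1,"turn": 0},
  {"dx": 0,"dy": 0,"dz": -0.1,"turn": 0},
  {"dx": 0,"dy": 0,"dz": -0.1,"turn": 0},
  {"dx": 0,"dy": 0,"dz": 0,"turn": 0},
])

```text
time: 18.35
tool_pos: [0.4224, -0.2574, 0.0786]
tcp_rot: [-0.011, -3.141, -0.0]
wrist_force: [-2.0, 1.8, 5.3]
width: 0.004
```

jog_arm([
  {"dx": 0,"dy": 0,"dz": -0.1,"turn": 0},
  {"dx": 0,"dy": 0,"dz": -0.1,"turn": 0},
  {"dx": 0,"dy": 0,"dz": 0,"turn": 0},
])

```text
time: 18.6
tool_pos: [0.4223, -0.2575, 0.0773]
tcp_rot: [-0.011, -3.141, -0.0]
wrist_force: [-3.5, 2.2, 9.8]
width: -0.0
```

jog_arm([
  {"dx": 0,"dy": 0,"dz": -0.1,"turn": 0},
  {"dx": 0,"dy": 0,"dz": -0.1,"turn": 0},
  {"dx": 0,"dy": 0,"dz": 0,"turn": 0},
])

```text
time: 18.85
tool_pos: [0.4226, -0.2576, 0.0743]
tcp_rot: [0.011, 3.141, -0.001]
wrist_force: [0.4, -0.3, -0.3]
width: 0.0
```

jog_arm([
  {"dx": 0,"dy": 0,"dz": -0.1,"turn": 0},
  {"dx": 0,"dy": 0,"dz": -0.1,"turn": 0},
  {"dx": 0,"dy": 0,"dz": 0,"turn": 0},
])

```text
time: 19.1
tool_pos: [0.4221, -0.2573, 0.0715]
tcp_rot: [-0.011, -3.141, -0.001]
wrist_force: [0.0, 0.2, 0.2]
width: -0.003
```

jog_arm([
  {"dx": 0,"dy": 0,"dz": -0.1,"turn": 0},
  {"dx": 0,"dy": 0,"dz": -0.1,"turn": 0},
  {"dx": 0,"dy": 0,"dz": 0,"turn": 0},
])

```text
time: 19.35
tool_pos: [0.4224, -0.2575, 0.0707]
tcp_rot: [-0.011, -3.141, -0.001]
wrist_force: [-2.9, 1.1, 7.8]
width: -0.002
```

jog_arm([
  {"dx": 0,"dy": 0,"dz": -0.1,"turn": 0},
  {"dx": 0,"dy": 0,"dz": -0.1,"turn": 0},
  {"dx": 0,"dy": 0,"dz": 0,"turn": 0},
])

```text
time: 19.6
tool_pos: [0.4224, -0.2575, 0.0704]
tcp_rot: [-0.01, -3.141, -0.001]
wrist_force: [-6.6, 4.4, 19.1]
width: -0.004
```

jog_arm([
  {"dx": 0,"dy": 0,"dz": -0.05,"turn": 0},
  {"dx": 0,"dy": 0,"dz": 0,"turn": 0},
  {"dx": 0,"dy": 0,"dz": 0,"turn": 0},
])

```text
time: 19.85
tool_pos: [0.4224, -0.2575, 0.0703]
tcp_rot: [-0.01, -3.141, -0.001]
wrist_force: [-8.9, 5.6, 22.3]
width: 0.002
```

jog_arm([
  {"dx": 0,"dy": 0,"dz": 1,"turn": 0},
  {"dx": 0,"dy": 0,"dz": 2.5,"turn": 0},
  {"dx": 0,"dy": 0.5,"dz": 2,"turn": 0},
  {"dx": 0,"dy": 2,"dz": 0,"turn": 0},
  {"dx": 0,"dy": 2.8,"dz": 0,"turn": 0},
  {"dx": 0,"dy": 2.2,"dz": -0.5,"turn": 0},
  {"dx": 0,"dy": 0.9,"dz": -1.5,"turn": 0},
  {"dx": 0,"dy": 0,"dz": -1.0,"turn": 0},
  {"dx": 0,"dy": 0,"dz": -0.2,"turn": 0},
  {"dx": 0,"dy": 0,"dz": 0,"turn": 0},
  {"dx": 0,"dy": 0,"dz": 0,"turn": 0},
])

```text
time: 20.77
tool_pos: [0.4227, -0.1743, 0.0906]
tcp_rot: [-0.012, -3.141, 0.0]
wrist_force: [0.2, 0.1, 0.4]
width: -0.002
```

```bash
python3 - <<'E'
from h import *
st();pads(('scene','top','wrist'))
E
```

```text
t 20.77 pos [ 0.4227 -0.1743  0.0906] jaw 89.57 tilt [-0. -0. -1.] F [0.2 0.1 0.4] w -0.002 q [-0.45 -0.01  2.19 -0.    0.96 -2.01]
scene [(86, 70.7), (46, 77.0), (81, 71.7), (97, 70.7)] bar ((491.3501281738281, -217.8197784423828), (91.39187622070312, 17.759708404541016), 0.3726697266101837) 102.9267887832631
top [(38, 73.5), (0, None), (0, None), (40, 70.9)] bar ((528.6383666992188, -216.6354522705078), (14.736800193786621, 11.606691360473633), 89.58372497558594) 101.63727884375895
wrist [(0, None), (960, 77.4), (1737, 71.9), (0, None)] bar ((456.31201171875, -221.4620819091797), (6.834280967712402, 23.217287063598633), 88.87431335449219) 104.03196338218635
```

Corner 2 is latched, and corner 1 stands at about 77 mm. I'll press it.

jog_arm([
  {"dx": 0,"dy": 0,"dz": -0.4,"turn": 0},
  {"dx": 0,"dy": 0,"dz": -0.4,"turn": 0},
  {"dx": 0,"dy": 0,"dz": -0.2,"turn": 0},
  {"dx": 0,"dy": 0,"dz": -0.2,"turn": 0},
  {"dx": 0,"dy": 0,"dz": -0.1,"turn": 0},
  {"dx": 0,"dy": 0,"dz": -0.1,"turn": 0},
  {"dx": 0,"dy": 0,"dz": -0.1,"turn": 0},
  {"dx": 0,"dy": 0,"dz": 0,"turn": 0},
])

```text
time: 21.58
tool_pos: [0.4224, -0.1734, 0.0758]
tcp_rot: [-0.011, -3.141, -0.0]
wrist_force: [-0.6, 1.6, 2.4]
width: 0.004
```

jog_arm([
  {"dx": 0,"dy": 0,"dz": -0.1,"turn": 0},
  {"dx": 0,"dy": 0,"dz": -0.1,"turn": 0},
  {"dx": 0,"dy": 0,"dz": 0,"turn": 0},
])

```text
time: 21.83
tool_pos: [0.4227, -0.1736, 0.0735]
tcp_rot: [0.011, 3.141, -0.001]
wrist_force: [-0.0, -0.7, -0.1]
width: 0.0
```

jog_arm([
  {"dx": 0,"dy": 0,"dz": -0.1,"turn": 0},
  {"dx": 0,"dy": 0,"dz": -0.1,"turn": 0},
  {"dx": 0,"dy": 0,"dz": 0,"turn": 0},
])

```text
time: 22.08
tool_pos: [0.4222, -0.1734, 0.0711]
tcp_rot: [-0.011, -3.141, -0.0]
wrist_force: [-0.0, 0.1, 0.2]
width: -0.001
```

jog_arm([
  {"dx": 0,"dy": 0,"dz": -0.1,"turn": 0},
  {"dx": 0,"dy": 0,"dz": -0.1,"turn": 0},
  {"dx": 0,"dy": 0,"dz": 0,"turn": 0},
])

```text
time: 22.33
tool_pos: [0.4223, -0.1734, 0.0693]
tcp_rot: [-0.011, -3.141, -0.0]
wrist_force: [0.0, -0.0, -0.3]
width: 0.002
```

jog_arm([
  {"dx": 0,"dy": 0,"dz": -0.1,"turn": 0},
  {"dx": 0,"dy": 0,"dz": -0.1,"turn": 0},
  {"dx": 0,"dy": 0,"dz": 0,"turn": 0},
])

```text
time: 22.58
tool_pos: [0.4225, -0.1735, 0.069]
tcp_rot: [-0.011, -3.141, -0.0]
wrist_force: [-4.1, 1.8, 12.4]
width: 0.005
```

jog_arm([
  {"dx": 0,"dy": 0,"dz": -0.1,"turn": 0},
  {"dx": 0,"dy": 0,"dz": 0,"turn": 0},
  {"dx": 0,"dy": 0,"dz": 0,"turn": 0},
])

```text
time: 22.83
tool_pos: [0.4225, -0.1736, 0.0689]
tcp_rot: [-0.011, -3.141, -0.0]
wrist_force: [-7.8, 4.4, 19.6]
width: -0.002
```

jog_arm([
  {"dx": 0,"dy": 0,"dz": 1,"turn": 0},
  {"dx": 0,"dy": 0,"dz": 3,"turn": 0},
  {"dx": 0,"dy": 0,"dz": 4,"turn": 0},
  {"dx": 0,"dy": 2.5,"dz": 3,"turn": 0},
  {"dx": 0,"dy": 3.5,"dz": 1,"turn": 0},
  {"dx": 0,"dy": 3.5,"dz": 0,"turn": 0},
  {"dx": 0,"dy": 3,"dz": 0,"turn": 0},
  {"dx": 0,"dy": 3,"dz": 0,"turn": 0},
  {"dx": 0,"dy": 2,"dz": 0,"turn": 0},
  {"dx": 0,"dy": 1,"dz": 0,"turn": 0},
  {"dx": 0,"dy": 0,"dz": 0,"turn": 0},
  {"dx": 0,"dy": 0,"dz": 0,"turn": 0},
])

```text
time: 23.83
tool_pos: [0.4226, 0.0113, 0.1866]
tcp_rot: [0.008, 3.141, -0.001]
wrist_force: [-0.3, -0.8, -0.1]
width: -0.003
```

```bash
python3 - <<'E'
from h import *
st();pads(('scene','top'))
save(np.vstack([cv2.resize(load('scene')['p'][225:325,105:225],(480,400),interpolation=cv2.INTER_CUBIC)[:360],cv2.resize(load('top')['p'][180:260,280:380],(480,384),interpolation=cv2.INTER_CUBIC)])[:600],'c4')
# bystander change
a,b=load('top0')['d'],load('top')['d'];
E
```

```text
t 23.83 pos [0.4226 0.0113 0.1866] jaw 89.7 tilt [ 0.    -0.001 -1.   ] F [-0.3 -0.8 -0.1] w -0.003 q [-0.03 -0.2   2.16 -0.    1.17 -1.6 ]
scene [(83, 70.4), (72, 71.0), (81, 70.4), (95, 70.2)] bar ((491.227783203125, -216.951904296875), (90.71746063232422, 18.068580627441406), 0.3359439969062805) 100.4833240931422
top [(36, 72.0), (41, 70.0), (36, 70.7), (42, 71.3)] bar ((489.5369567871094, -216.24392700195312), (16.673192977905273, 90.6660385131836), 89.45985412597656) 101.09056808841044
```

View pics/c4.png

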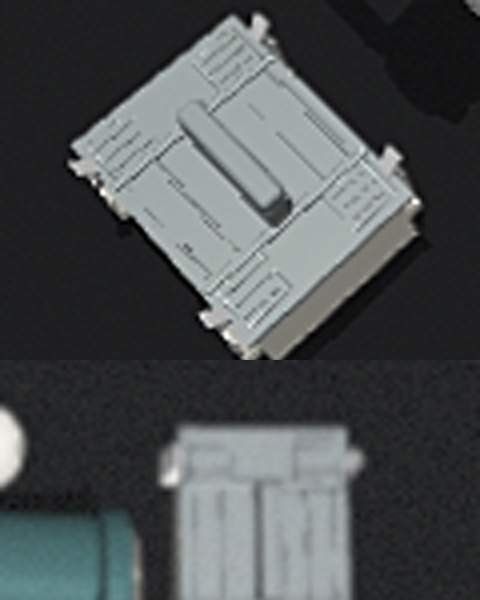

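The cover lies flat, with all pads at 70–71 mm by camera (the cameras read about 1 mm high) and the four clips upright. Corners 0, 3 and 2 were pressed before their neighbours were down, so I'll press each once more by touch to confirm.

jog_arm([
  {"dx": 1.5,"dy": -2,"dz": 0,"turn": 0},
  {"dx": 2.2,"dy": -3,"dz": 0,"turn": 0},
  {"dx": 2.2,"dy": -3,"dz": 0,"turn": 0},
  {"dx": 2.2,"dy": -3,"dz": 0,"turn": 0},
  {"dx": 2.2,"dy": -3,"dz": -1,"turn": 0},
  {"dx": 2.2,"dy": -2.8,"dz": -1.5,"turn": 0},
  {"dx": 1.1,"dy": -1.5,"dz": -2,"turn": 0},
  {"dx": 0,"dy": -0.3,"dz": -2.5,"turn": 0},
  {"dx": 0,"dy": 0,"dz": -2,"turn": 0},
  {"dx": 0,"dy": 0,"dz": -1,"turn": 0},
  {"dx": 0,"dy": 0,"dz": 0,"turn": 0},
  {"dx": 0,"dy": 0,"dz": 0,"turn": 0},
])

```text
time: 24.93
tool_pos: [0.5579, -0.1752, 0.0862]
tcp_rot: [-0.012, -3.14, -0.001]
wrist_force: [0.3, -0.8, 1.1]
width: 0.001
```

jog_arm([
  {"dx": 0,"dy": 0,"dz": -0.3,"turn": 0},
  {"dx": 0,"dy": 0,"dz": -0.3,"turn": 0},
  {"dx": 0,"dy": 0,"dz": 0,"turn": 0},
  {"dx": 0,"dy": 0,"dz": 0,"turn": 0},
])

```text
time: 25.27
tool_pos: [0.559, -0.1745, 0.0814]
tcp_rot: [0.01, 3.14, -0.001]
wrist_force: [0.6, 0.2, 0.2]
width: -0.001
```

jog_arm([
  {"dx": 0,"dy": 0,"dz": -0.4,"turn": 0},
  {"dx": 0,"dy": 0,"dz": -0.4,"turn": 0},
  {"dx": 0,"dy": 0,"dz": -0.2,"turn": 0},
  {"dx": 0,"dy": 0,"dz": -0.1,"turn": 0},
  {"dx": 0,"dy": 0,"dz": 0,"turn": 0},
  {"dx": 0,"dy": 0,"dz": 0,"turn": 0},
])

```text
time: 25.77
tool_pos: [0.5585, -0.1745, 0.0694]
tcp_rot: [-0.011, -3.141, -0.0]
wrist_force: [-0.2, 0.5, -0.5]
width: 0.002
```

jog_arm([
  {"dx": 0,"dy": 0,"dz": -0.1,"turn": 0},
  {"dx": 0,"dy": 0,"dz": -0.1,"turn": 0},
  {"dx": 0,"dy": 0,"dz": 0,"turn": 0},
])

```text
time: 26.02
tool_pos: [0.5587, -0.1746, 0.069]
tcp_rot: [0.011, 3.141, -0.0]
wrist_force: [-3.6, 0.8, 9.9]
width: 0.003
```

jog_arm([
  {"dx": 0,"dy": 0,"dz": 1,"turn": 0},
  {"dx": 0,"dy": 0,"dz": 2.5,"turn": 0},
  {"dx": 0,"dy": -0.5,"dz": 2,"turn": 0},
  {"dx": 0,"dy": -2,"dz": 0,"turn": 0},
  {"dx": 0,"dy": -2.8,"dz": 0,"turn": 0},
  {"dx": 0,"dy": -2.2,"dz": -1,"turn": 0},
  {"dx": 0,"dy": -0.9,"dz": -2,"turn": 0},
  {"dx": 0,"dy": 0,"dz": -1.5,"turn": 0},
  {"dx": 0,"dy": 0,"dz": -0.5,"turn": 0},
  {"dx": 0,"dy": 0,"dz": -0.3,"turn": 0},
  {"dx": 0,"dy": 0,"dz": 0,"turn": 0},
  {"dx": 0,"dy": 0,"dz": 0,"turn": 0},
])

```text
time: 27.02
tool_pos: [0.5591, -0.2584, 0.0704]
tcp_rot: [0.01, 3.14, -0.001]
wrist_force: [0.3, 0.1, 0.7]
width: 0.005
```

jog_arm([
  {"dx": 0,"dy": 0,"dz": -0.1,"turn": 0},
  {"dx": 0,"dy": 0,"dz": 0,"turn": 0},
  {"dx": 0,"dy": 0,"dz": 0,"turn": 0},
])

```text
time: 27.27
tool_pos: [0.559, -0.2583, 0.0691]
tcp_rot: [0.01, 3.141, -0.001]
wrist_force: [0.2, -0.0, 1.4]
width: 0.002
```

jog_arm([
  {"dx": 0,"dy": 0,"dz": -0.1,"turn": 0},
  {"dx": 0,"dy": 0,"dz": -0.1,"turn": 0},
  {"dx": 0,"dy": 0,"dz": 0,"turn": 0},
])

```text
time: 27.52
tool_pos: [0.559, -0.2584, 0.069]
tcp_rot: [0.01, 3.141, -0.0]
wrist_force: [-5.5, 3.2, 12.4]
width: -0.005
```

jog_arm([
  {"dx": 0,"dy": 0,"dz": 1,"turn": 0},
  {"dx": 0,"dy": 0,"dz": 3,"turn": 0},
  {"dx": -2,"dy": 0,"dz": 2,"turn": 0},
  {"dx": -3,"dy": 0,"dz": 0,"turn": 0},
  {"dx": -3,"dy": 0,"dz": 0,"turn": 0},
  {"dx": -3,"dy": 0,"dz": 0,"turn": 0},
  {"dx": -2,"dy": 0,"dz": -1,"turn": 0},
  {"dx": -0.7,"dy": 0,"dz": -2,"turn": 0},
  {"dx": 0,"dy": 0,"dz": -2,"turn": 0},
  {"dx": 0,"dy": 0,"dz": -0.5,"turn": 0},
  {"dx": 0,"dy": 0,"dz": -0.3,"turn": 0},
  {"dx": 0,"dy": 0,"dz": 0,"turn": 0},
])

```text
time: 28.52
tool_pos: [0.4211, -0.2583, 0.0693]
tcp_rot: [-0.01, -3.14, -0.001]
wrist_force: [0.6, 0.3, -0.2]
width: 0.002
```

jog_arm([
  {"dx": 0,"dy": 0,"dz": 0,"turn": 0},
  {"dx": 0,"dy": 0,"dz": 0,"turn": 0},
  {"dx": 0,"dy": 0,"dz": 0,"turn": 0},
])

```text
time: 28.77
tool_pos: [0.4222, -0.2588, 0.0691]
tcp_rot: [0.01, 3.141, -0.001]
wrist_force: [0.3, -0.4, 0.9]
width: -0.004
```

jog_arm([
  {"dx": 0,"dy": 0,"dz": -0.1,"turn": 0},
  {"dx": 0,"dy": 0,"dz": -0.1,"turn": 0},
  {"dx": 0,"dy": 0,"dz": 0,"turn": 0},
])

```text
time: 29.02
tool_pos: [0.4223, -0.2589, 0.069]
tcp_rot: [0.01, 3.141, -0.001]
wrist_force: [-5.1, 2.9, 16.0]
width: 0.001
```

jog_arm([
  {"dx": 0,"dy": 0,"dz": 1,"turn": 0},
  {"dx": 0,"dy": 0,"dz": 3,"turn": 0},
  {"dx": 0,"dy": 0,"dz": 4,"turn": 0},
  {"dx": 0,"dy": 0,"dz": 3,"turn": 0},
  {"dx": 0,"dy": 3,"dz": 1,"turn": 0},
  {"dx": 0,"dy": 4,"dz": 0,"turn": 0},
  {"dx": 0,"dy": 4,"dz": 0,"turn": 0},
  {"dx": 0,"dy": 4,"dz": 0,"turn": 0},
  {"dx": 0,"dy": 4,"dz": 0,"turn": 0},
  {"dx": 0,"dy": 4,"dz": 0,"turn": 0},
  {"dx": 0,"dy": 3,"dz": 0,"turn": 0},
  {"dx": 0,"dy": 1,"dz": 0,"turn": 0},
])

```text
time: 30.02
tool_pos: [0.4212, 0.0149, 0.187]
tcp_rot: [0.005, 3.141, 0.002]
wrist_force: [0.4, -1.1, 0.4]
width: 0.001
```

```bash
python3 - <<'E'
from h import *
st();pads(('scene','top'))
z=load('scene');P=cloud(z)*1000;d=P-[490.5,-216.5,0]
for sx,sy in ((1,1),(-1,1),(-1,-1),(1,-1)):
    m=(abs(d[...,0]-68*sx)<12)&(d[...,1]*sy>67)&(d[...,1]*sy<85)&(P[...,2]>74)&(P[...,2]<90)
    print('clip',m.sum(),d[m].mean(0) if m.sum() else None, d[m].max(0)if m.sum() else None)
a=load('scene0')['p'].astype(int);b=z['p'].astype(int)
save(cv2.resize(z['p'],None,fx=1.56,fy=1.56),'end')
E
```

```text
t 30.02 pos [0.4212 0.0149 0.187 ] jaw 89.81 tilt [ 0.001  0.001 -1.   ] F [ 0.4 -1.1  0.4] w 0.001 q [-0.02 -0.2   2.17  0.    1.18 -1.59]
scene [(87, 70.6), (73, 70.4), (80, 70.5), (94, 70.5)] bar ((491.6480407714844, -217.00689697265625), (92.12846374511719, 18.07384490966797), 0.002153861802071333) 100.57230394427036
top [(35, 72.2), (42, 69.6), (38, 71.0), (41, 70.5)] bar ((489.7353515625, -216.16082763671875), (16.599882125854492, 89.77685546875), 88.66279602050781) 101.11695057100766
clip 16 [68.11674121 70.39785085 80.40191199] [72.99224426 73.47970868 84.41333817]
clip 15 [-68.49522535  70.93291779  80.45036158] [-61.50294693  75.32039745  85.75830352]
clip 16 [-69.22954259 -70.65431976  81.04540702] [-62.36853661 -67.18266974  87.46405517]
clip 19 [ 67.20288785 -70.68518921  80.52063142] [ 74.11525413 -67.12665576  85.48963796]
```

View pics/end.png

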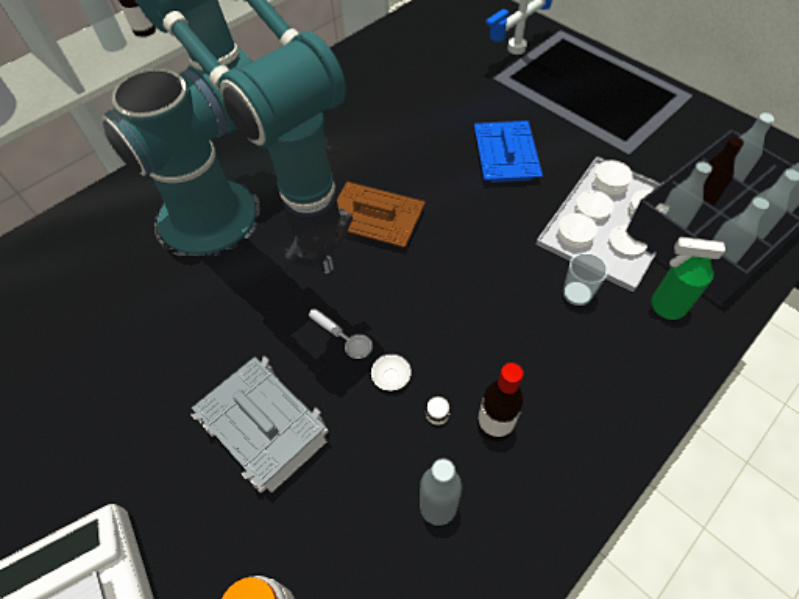

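The picture shows the case closed and flat at about (260,425). The bystanders are where they were, and the arm is clear. I'll hand in.

jog_arm([
  {"dx": 0,"dy": 0,"dz": 0,"turn": 0},
  {"dx": 0,"dy": 0,"dz": 0,"turn": 0},
  {"dx": 0,"dy": 0,"dz": 0,"turn": 0},
])

```text
time: 30.37
tool_pos: [0.4216, 0.0102, 0.1865]
tcp_rot: [-0.014, -3.141, 0.001]
wrist_force: [0.8, -0.6, -0.7]
width: 0.001
```

```bash
python3 -c "
from h import *
print(bot.finish_job())"
```

```text
the job is handed in; nothing more can be done
None
```

The case is closed and handed in at about 30 s. I laid the grey cover squarely on the tub, where it rested at about 80.5 mm all round, and let go of the handle. I then pressed the corners 0, 3, 2 and 1 with shut fingers, and pressed 0, 3 and 2 once more to confirm.

**By touch:** all four corners came to a hard stop at 69.0 mm, which is fully home.

**By camera:** the scene camera read all four pads at 70.4–70.6 mm, and it reads about 1 mm high. The coarser top view scattered from 69.6 to 72.2 mm. The clips looked symmetric and upright in the last view; I had no direct reading of the clip joints. The other things looked unmoved to the eye; I did not measure them.

**Force:** two of the early presses went above the suggested 20 N, peaking at about 26 N on corner 0 and 22 N on corner 2. Nothing looked disturbed by it.

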